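# Clamp the glued trivet in the ratchet clamp

## Task

Slide the two-tone wooden trivet across the counter, without lifting it, onto the cork mat between the jaws of the bar clamp, square with the jaws. Then pump the clamp's trigger (never push the sliding jaw by hand) until the sprung pad has pressed the trivet up against the fixed jaw and is itself clearly pressed in, but never almost bottomed, which would crush the glue joint. Finish while still holding the trigger squeezed against the handle, and leave the other kitchen things where they stand.

Things in the scene. Friction and masses are not known exactly. Their poses are not given: they have to be found in the camera images.
- trivet: The flat wooden trivet: a loose block 56 mm (its x) by 100 mm (its y) by 24 mm high, two glued halves, a light and a darker wood, about 0.1 kg, lying on the counter. Origin: centre of its underside. It may be turned end for end; a half turn makes no difference.
- mat (a point): Centre of the cork mat, 76 mm (its x) by 126 mm (its y), flush with the counter (nothing to climb): the bay of the fixed bar clamp, open towards -x (the robot) and upwards. Axes, shared by all clamp parts: y is the clamping direction, from the sliding jaw (-y) to the fixed jaw (+y); x points away from the robot. The trivet belongs here with its y along the mat's y.
- clamp: The clamp, screwed to the counter; same origin and axes as the mat. The steel bar runs along y at x 62 to 74 mm, 30 to 50 mm high, its teeth to 55 mm; its end comes out of the head (to y 250 mm) as the jaws close. On the bay's +y side stands the black clamp head, x 46 to 90 mm, y 77 to 192 mm, 60 mm high; handle and trigger rise from it over the bar.
- jaw_face (a point): Centre of the fixed jaw's gripping face, at mat y +65 mm. The jaw is an aluminium plate, 12 mm thick, 50 mm high, from mat x -20 to +54 mm. Axes as the mat. A trivet flat against it has its origin at mat y +15 mm.
- jaw: The sliding jaw, fast on the toothed bar: an aluminium plate 12 mm thick across the bar (mat x -11 to +79 mm, up to 55 mm high); it moves to +y with the bar, at most 92 mm from its outermost place; friction (about 5 N) holds it where it is. Origin on the counter below the bar, at the middle of the plate's thickness. Axes as the mat. It must not be pushed by the robot.
- pad_face (a point): Centre of the gripping face of the rubber pad, 60 mm wide and 36 mm high, on springs in front of the sliding jaw. Uncompressed it stands 42 mm ahead (+y) of the jaw's origin; 24 mm above the counter. Axes as the mat.
- pad (a joint): How far the sprung pad is pressed back towards its jaw, in m: 0 free, 0.020 bottomed, 0.7 N per mm. Below 0.004 the trivet is not gripped; above 0.017 it is crushed.
- handle_grip (a point): Point on the fixed upright handle, 115 mm above the counter, at mat x +68, y +156 mm. The handle is a plastic bar 24 mm wide (x), 12 mm thick (y), from 62 to 148 mm high. Axes as the mat.
- trigger: The trigger, an upright blade, 22 mm wide (x), 10 mm thick (y), 64 to 148 mm above the counter; origin at its lower end. Axes as the mat. Released, it stands 39 mm (centre to centre) from the handle on the -y side, the two measuring 50 mm over their outer faces; it slides straight towards the handle (+y), to 36 mm over the outer faces when fully squeezed.
- bowl_big: White ceramic bowl, 170 mm across, 70 mm high, bystander. Origin: centre of its underside.
- bowl_small: White ceramic bowl, 110 mm across, 48 mm high, bystander. Origin: centre of its underside.
- tub: Clear plastic tub with white lid, 106 by 146 by 68 mm, bystander. Origin: centre of its underside.
- salt_jar: Glass jar with a steel cap, 56 mm across, 85 mm high, bystander. Origin: centre of its underside.
- whisk: Steel whisk lying on the counter beyond the clamp, 265 mm long along its x, 55 mm thick, bystander. Origin: under its middle.
- mug: White ceramic mug, 80 mm across, 90 mm high, bystander. Origin: centre of its underside.
- press: Round aluminium tortilla press, 200 mm across and about 245 mm long along its x, 70 mm high, bystander. Origin: centre of its underside.
- trigger_grip (a point): Centre of the trigger blade's height band for gripping, 115 mm above the counter, moving with it; axes as the mat. The stroke is 14 mm; a 3 N spring returns it; a squeeze takes 9 N, up to 17 N with the pad pressed. A pawl pulls bar and jaw 8 mm (one tooth) per full stroke (first stroke up to 14); the first 6 mm or so are idle. On release the jaw stays; a pad pressed over 7 mm eases back to that.
There are look-alikes about, which are no part of the job. Of the things like the trivet, leave any that is white; of the rest the larger one is meant.

How it is judged:
By the outcome, as a careful person would: the job done as asked, in the order asked, and still so for the second after the job is handed in, while the arm keeps its last pose, push and grip.
It also fails if it takes over 61 s, if anything falls off the work surface, if the arm or the gripper's body presses on something with over 40 N, if the wrist force passes 120 N, or if a joint passes its speed limit or range.

## Robot

A 6-joint arm with a two-finger parallel gripper is mounted at the origin on the work surface. World frame = base frame: x ahead of the robot, y to its left, z up, the work surface at z = 0. Lengths are in m, angles in rad, forces in N, time in s.
With the tool pointing down it reaches from about 0.2 to 0.875 m from the base axis. Payload 3.4 kg.
Tool frame: the origin (TCP) lies between the finger pads; the fingertips stand 11 mm ahead of it and the grasp point (between the pads) lies 8 mm behind it; z points along the fingers, y is the line along which they close (so a half turn about z gives the same grasp; the last joint's range is limited). The gripper opens to 94 mm and grips with 3 to 60 N. Pads are 16 mm wide; open, the fingers measure 119 mm over their backs; the gripper's body (75 mm by 177 mm) begins 78 mm behind the grasp point.
Start: joints at [1.055, 0.276, 1.505, -0, 1.361, -0.121], TCP at [0.221, 0.531, 0.216] pointing down, gripper open.
Joint ranges: [-2.89, 2.89], [-0.75, 2.08], [0.22, 2.7], [-1.18, 4.32], [0.11, 2.71], [-2.7, 2.7]. Speed limits (rad/s): [2.57, 2.57, 3.14, 3.14, 3.14, 3.14].

## Interface

Orientations are given as a unit quaternion [w, x, y, z].
In Python, from workcell import manip, imaging gives the robot as it stands.
- The arm moves only by the tool move_arm, never from a script. Its arguments are lists of equal length, an entry for each row: "slide": the shift along the tool's x, y, z in m, a list of three; "twist": the turn about the tool's z in degrees. In form: {"slide": [[tx, ty, tz], ...], "twist": [twist, ...]}. A call has 1 to 12 rows; each row shifts and turns the commanded pose from where the row before left it, along the tool's axes as they then stand; what a row does not reach is not made up. A row lasts 1/10 s, in which the tool goes at most 50 mm and 8.59 degrees, less where a joint would pass 70% of its speed; a pose out of reach is approached as far as the arm can. A call with a gripper value outside its range is refused whole. "gripper" is the closure, from -1 (fully open) to 1 (shut), set as the call begins (left out, the last holds). The fingers move at their own pace and stop on an object; "squeeze" is the grip in N (left out, the last holds). Time passes only in rows, so rows that do not move let the fingers close. It gives the time, the measured TCP pose, the force, the opening and the grip force at its end, in the units of the state.
- manip.observe(): the state, without advancing time (a new reading comes with each control period).
- imaging.grab_frame(name): name is "scene" or "side" or "wrist"; returns (picture, depth): 384x512x3 uint8, red, green, blue; 384x512 float32, m along the optical axis (not along the pixel's ray), 0 where there is no reading.
- imaging.camera_info(name): a dict with "intrinsics" (3x3 intrinsics, pixels), "dist" ([k1, k2, p1, p2, k3] as OpenCV has them; the pictures are not rectified), "R" (3x3) and "t" (3): a world point X has camera coordinates R X + t. Camera axes: x right, y down, z forward; pixel columns grow to the right and rows downward; lengths in m; the calibration is good to about 2 mm. A picture is of the moment at which its call begins: read the wrist's pose just before it. camera_info takes no time and is no camera call; for the wrist camera it gives the pose at the moment of the call.
- manip.job_done(): hands the job in; it is judged then, once.
The state is a dict: "time_s": time; "q": joint angles; "dq": joint speeds; "effort": joint torques, N m; "ee_pos": TCP position; "orientation": TCP orientation; "wrist_force": force on the tool from outside, world axes, zero at the start; "ft_torque": the same for the moment, N m; "finger_gap": opening from 0.0 (shut) to 1.0 (fully open); "gripper_force": force on a finger pad.
Only numpy, scipy, OpenCV 4.12 (cv2) and the standard library are available. Lean on these libraries where they do the work, as an engineer would, in place of code of your own. Each camera call takes 0.05 s, during which the arm holds its last target. There are 200 camera calls.

## Working session

There is one attempt and no reset: what is moved stays moved. The work goes in short steps, Python scripts to look and compute and a tool call to move; the robot and the scene stay as the last step left them, time stands still between calls to the robot, and variables do not carry over. Pictures are saved under pics/ and viewed, at most 10 in all, crops included, and the job is handed in when it is done.

Besides the shell and the picture viewer there is one more tool, called after "Emit:" as name(argument=value, ...), one argument or row to a line, values as JSON. move_arm: Moves the arm, as the interface text tells. Its arguments: {"type":"object","properties":{"slide":{"type":"array","items":{"type":"array","items":{"type":"number"}}},"twist":{"type":"array","items":{"type":"number"}},"gripper":{"type":"number"},"squeeze":{"type":"number"}},"required":["slide","twist"]}

```bash
mkdir -p pics; ls; cat > h.py <<'E'
import numpy as np, cv2
from workcell import manip, imaging
def save(name,fn):
    im,d=imaging.grab_frame(name); cv2.imwrite(fn+'.png',im[:,:,::-1]); np.savez(fn+'.npz',im=im,d=d,**{k:np.array(v) for k,v in imaging.camera_info(name).items()}); return im,d
def load(fn): return dict(np.load(fn+'.npz'))
def ray(c,uv):
    p=cv2.undistortPoints(np.array(uv,float).reshape(-1,1,2),c['intrinsics'],c['dist']).reshape(-1,2)
    r=np.c_[p,np.ones(len(p))]@c['R']; return -c['R'].T@c['t'],r
def onplane(c,uv,z):
    o,r=ray(c,uv); return o+r*((z-o[2])/r[:,2])[:,None]
def bydepth(c,uv):
    o,r=ray(c,uv); uv=np.array(uv).astype(int).reshape(-1,2); return o+r*c['d'][uv[:,1],uv[:,0]][:,None]
E
python3 - <<'E'
from h import *
print(manip.observe())
a,_=save('scene','pics/s0');b,_=save('side','pics/d0');
for n in('scene','side'):
    c=load('pics/'+n[0].replace('s','s')+'0') if n=='scene' else load('pics/d0'); print(n,-c['R'].T@c['t'],c['R'][2],c['intrinsics'][0,0],c['dist'])
E
```

```text
pics
{'time_s': 0.0, 'q': array([ 1.05499987e+00,  2.76565040e-01,  1.50607752e+00,  1.58457525e-06,
        1.36069549e+00, -1.20994679e-01]), 'dq': array([-0.00113645, -0.00099712,  0.00056148,  0.00097574, -0.00096436,
       -0.0018177 ]), 'effort': array([-5.98902752e-04, -4.04584193e+01, -2.37230623e+01,  6.99332496e-02,
        3.44969030e-02, -1.97550926e-04]), 'ee_pos': array([0.22089915, 0.53030419, 0.21564397]), 'orientation': array([-2.73928267e-04,  1.96121450e-01,  9.80579224e-01, -8.28593724e-04]), 'wrist_force': array([ 0.01243519,  0.20671697, -0.16385902]), 'ft_torque': array([0.08463937, 0.02768998, 0.02912141]), 'gripper_force': 0.0, 'finger_gap': 0.99705331190784}
scene [1.61282219 0.35272309 0.97319703] [-0.74940898 -0.2692072  -0.60490798] 478.90298049226624 [-0.18114663  0.          0.          0.          0.        ]
side [-0.0703624  -0.97202503  0.91469914] [ 0.44729089  0.67552126 -0.58617565] 450.56906288826747 [-0.16883455  0.          0.          0.          0.        ]
```

View pics/s0.png

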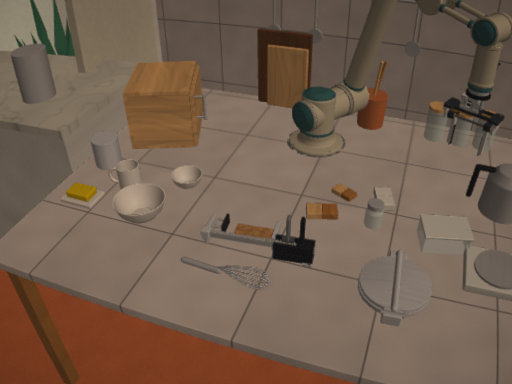

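View pics/d0.png

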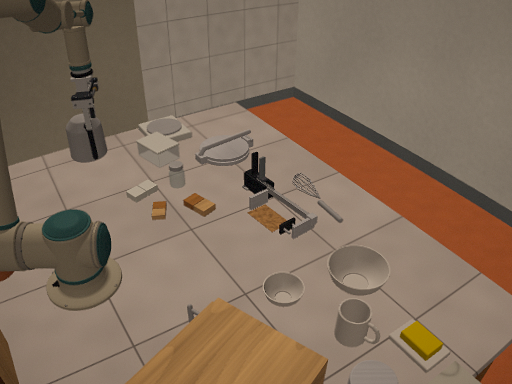

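The scene view shows the meant trivet at (322,211). A smaller look-alike is at (344,192) and a white one at (384,197). The cork mat is at (253,231), the clamp head at (294,248), and the trigger and handle are the blades at (290,228) and (303,228). In the side view the trivet is at (200,204) and the mat at (268,216).

```bash
cat > m.py <<'E'
from h import *
for fn,boxes in(('pics/s0',{'triv':(300,195,348,226),'mat':(200,210,285,250)}),('pics/d0',{'triv':(178,188,222,222),'mat':(240,195,300,240)})):
    c=load(fn); hsv=cv2.cvtColor(c['im'],cv2.COLOR_RGB2HSV)
    m=((hsv[...,1]>110)&(hsv[...,0]<25)&(hsv[...,2]>60)).astype(np.uint8)
    for n,(x0,y0,x1,y1) in boxes.items():
        mm=np.zeros_like(m); mm[y0:y1,x0:x1]=m[y0:y1,x0:x1]
        v,u=np.nonzero(mm); P=bydepth(c,np.c_[u,v]); z=P[:,2]
        print(fn,n,len(u),'zpct',np.percentile(z,[5,50,95]).round(4))
        top=np.abs(z-(0.024 if n=='triv' else 0))<0.005
        Q=P[top]; r=cv2.minAreaRect(Q[:,:2].astype(np.float32)*1000); print('  rect',r,'med',np.median(Q,0).round(4))
        print('  corners',cv2.boxPoints(r).round(1).tolist())
# clamp head/handle/trigger: dark points
for fn,(x0,y0,x1,y1) in(('pics/s0',(270,210,325,270)),('pics/d0',(235,145,290,205))):
    c=load(fn); v,u=np.mgrid[y0:y1,x0:x1].reshape(2,-1); P=bydepth(c,np.c_[u,v]); dk=c['im'][v,u].max(1)<90
    P=P[dk]
    for lo,hi in((.054,.064),(.1,.14),(.144,.152)):
        Q=P[(P[:,2]>lo)&(P[:,2]<hi)]
        if len(Q)>4: print(fn,lo,hi,len(Q),cv2.minAreaRect(Q[:,:2].astype(np.float32)*1000))
E
python3 m.py
python3 - <<'E'
import cv2,numpy as np
a=cv2.imread('pics/s0.png')[180:275,190:350];b=cv2.imread('pics/d0.png')[145:245,170:330]
cv2.imwrite('pics/z0.png',np.vstack([cv2.resize(x,None,fx=3.0,fy=3.0,interpolation=2) for x in(a,b)]))
E
```

```text
pics/s0 triv 531 zpct [0.0058 0.0244 0.0288]
  rect ((419.5669250488281, 154.48776245117188), (83.2158432006836, 164.44874572753906), 40.62541198730469) med [0.4407 0.1336 0.0254]
  corners [[334.5, 189.8000030517578], [441.5, 65.0], [504.70001220703125, 119.19999694824219], [397.6000061035156, 244.0]]
pics/s0 mat 372 zpct [-0.0003  0.003   0.0069]
  rect ((583.6914672851562, -44.544559478759766), (49.31681823730469, 116.19219207763672), 4.280029296875) med [ 0.5855 -0.0443  0.0025]
  corners [[554.7999877929688, 11.5], [563.4000244140625, -104.30000305175781], [612.5999755859375, -100.5999984741211], [603.9000244140625, 15.199999809265137]]
pics/d0 triv 437 zpct [0.0074 0.0237 0.0283]
  rect ((432.7107849121094, 129.5503387451172), (62.73638153076172, 102.24484252929688), 19.1043758392334) med [0.4305 0.1262 0.0245]
  corners [[386.29998779296875, 167.60000610351562], [419.79998779296875, 71.0], [479.1000061035156, 91.5], [445.6000061035156, 188.10000610351562]]
pics/d0 mat 525 zpct [-0.001   0.0023  0.0056]
  rect ((596.7569580078125, -35.874732971191406), (78.70365905761719, 132.2
[... 269 characters left out ...]
, 102.28419494628906), (48.31889724731445, 116.15660095214844), 6.321836471557617)
pics/s0 0.1 0.14 112 ((654.6096801757812, 105.00823974609375), (23.98810386657715, 50.13380432128906), 5.827291011810303)
pics/s0 0.144 0.152 41 ((656.6934814453125, 106.44487762451172), (20.32235336303711, 48.732330322265625), 12.86827564239502)
pics/d0 0.054 0.064 146 ((650.3695678710938, 93.40866088867188), (47.21078109741211, 132.42733764648438), 5.851639747619629)
pics/d0 0.1 0.14 124 ((648.7955932617188, 98.99723815917969), (23.342832565307617, 51.51727294921875), 5.0767717361450195)
pics/d0 0.144 0.152 25 ((648.8706665039062, 102.0743179321289), (22.8044376373291, 48.438785552978516), 9.673112869262695)
```

View pics/z0.png

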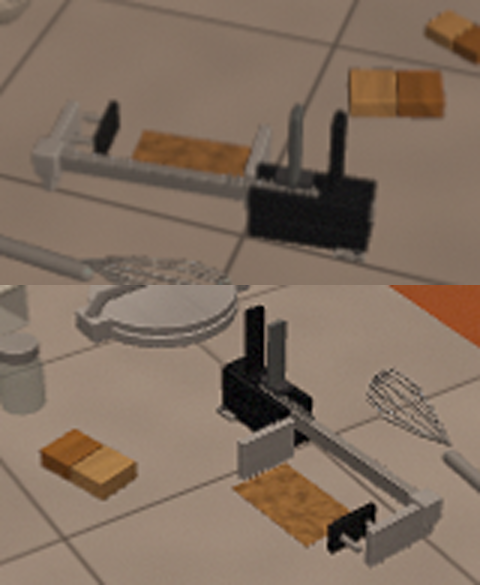

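The enlarged view shows the trivet turned about 20° from the world axes. The clamp's +y points away from the sliding jaw at a yaw of about 5°, the grey blade is the trigger and the black one the handle. Next I take the wrist camera in for a closer measurement.

```bash
cat >> h.py <<'E'
from scipy.spatial.transform import Rotation as Ro
def yaw(s=None):
    s=s or manip.observe(); w,x,y,z=s['orientation']; R=Ro.from_quat([x,y,z,w]).as_matrix(); return np.degrees(np.arctan2(R[1,1],R[1-1,1])),R
def plan(p1,yaw1,n,p0=None,yaw0=None):
    s=manip.observe(); y,R=yaw(s); p0=s['ee_pos'] if p0 is None else np.array(p0); y=y if yaw0 is None else yaw0
    dy=(yaw1-y+180)%360-180; d=(np.array(p1)-p0)/n; out=[]
    print('twist/row',round(-dy/n,2),'step mm',np.linalg.norm(d)*1000)
    for i in range(n):
        a=np.radians(y+dy*i/n); Y=np.array([np.cos(a),np.sin(a),0]); Z=np.array([0,0,-1.]); X=np.cross(Y,Z)
        out.append([round(float(v@d),4) for v in(X,Y,Z)])
    print(out)
E
python3 - <<'E'
from h import *
c=imaging.camera_info('wrist'); y,R=yaw(); p=manip.observe()['ee_pos']
C=-np.array(c['R']).T@np.array(c['t']); print('cam in tool',R.T@(C-p), 'axes in tool',(np.array(c['R'])@R).round(3).tolist(), c['intrinsics'][0],'yaw',y)
for fn,pts in(('pics/s0',{'small':(344,192),'white':(384,197),'salt':(375,203),'bowls':(186,178)}),('pics/d0',{'small':(158,210),'white':(142,190),'salt':(177,170)})):
    cc=load(fn)
    for n,q in pts.items(): print(fn,n,bydepth(cc,[q]).round(3))
plan([.47,.03,.33],19,11)
E
```

```text
cam in tool [ 7.86640551e-02  6.82793906e-05 -1.67694205e-01] axes in tool [[-0.001, 1.0, -0.001], [-0.963, -0.001, -0.268], [-0.268, 0.0, 0.963]] [300.0787546    0.         256.38127602] yaw 67.38101902093356
pics/s0 small [[0.325 0.182 0.023]]
pics/s0 white [[0.314 0.314 0.027]]
pics/s0 salt [[0.438 0.294 0.089]]
pics/s0 bowls [[ 0.411 -0.361  0.012]]
pics/d0 small [[0.302 0.167 0.02 ]]
pics/d0 white [[0.297 0.293 0.027]]
pics/d0 salt [[0.425 0.271 0.076]]
twist/row 4.4 step mm 51.86151123467671
[[-0.0384, -0.0333, -0.0104], [-0.0408, -0.0302, -0.0104], [-0.043, -0.027, -0.0104], [-0.045, -0.0236, -0.0104], [-0.0467, -0.0201, -0.0104], [-0.0481, -0.0165, -0.0104], [-0.0492, -0.0127, -0.0104], [-0.05, -0.0089, -0.0104], [-0.0506, -0.0051, -0.0104], [-0.0508, -0.0012, -0.0104], [-0.0507, 0.0027, -0.0104]]
```

```bash
python3 - <<'E'
from h import *
plan([.50,.09,.31],19,12)
E
```

```text
twist/row 4.03 step mm 44.149173283071306
[[-0.0356, -0.0249, -0.0079], [-0.0372, -0.0224, -0.0079], [-0.0387, -0.0197, -0.0079], [-0.04, -0.0169, -0.0079], [-0.0411, -0.0141, -0.0079], [-0.042, -0.0111, -0.0079], [-0.0427, -0.0082, -0.0079], [-0.0431, -0.0051, -0.0079], [-0.0434, -0.0021, -0.0079], [-0.0434, 0.001, -0.0079], [-0.0433, 0.004, -0.0079], [-0.0429, 0.007, -0.0079]]
```

Emit:
move_arm(
  slide=[
    [-0.036,-0.025,-0.008],
    [-0.037,-0.022,-0.008],
    [-0.039,-0.02,-0.008],
    [-0.04,-0.017,-0.008],
    [-0.041,-0.014,-0.008],
    [-0.042,-0.011,-0.008],
    [-0.043,-0.008,-0.008],
    [-0.043,-0.005,-0.008],
    [-0.043,-0.002,-0.008],
    [-0.043,0.001,-0.008],
    [-0.043,0.004,-0.008],
    [-0.043,0.007,-0.008],
  ],
  twist=[4,4,4,4,4,4,4,4,4,4,4,4],
  gripper=-1,
)

```text
time_s: 1.3
ee_pos: [0.5023, 0.0905, 0.3126]
orientation: [-0.0, 0.579, 0.815, 0.0]
wrist_force: [-0.1, -0.0, -0.5]
finger_gap: 0.998
gripper_force: 0.0
```

Emit:
move_arm(
  slide=[
    [0,0,0],
    [0,0,0],
  ],
  twist=[0,0],
)

```text
time_s: 1.5
ee_pos: [0.5018, 0.0916, 0.3119]
orientation: [-0.001, 0.579, 0.816, -0.0]
wrist_force: [-0.2, -0.3, -0.1]
finger_gap: 0.998
gripper_force: 0.0
```

```bash
python3 - <<'E'
from h import *
s=manip.observe(); print(s['time_s'],s['ee_pos'],yaw(s)[0])
save('wrist','pics/w0')
im=cv2.imread('pics/w0.png'); cv2.imwrite('pics/w0v.png',cv2.resize(im,None,fx=1.5,fy=1.5))
E
```

```text
1.5 [0.50180894 0.09163247 0.3118708 ] 19.28435401498956
```

View pics/w0v.png

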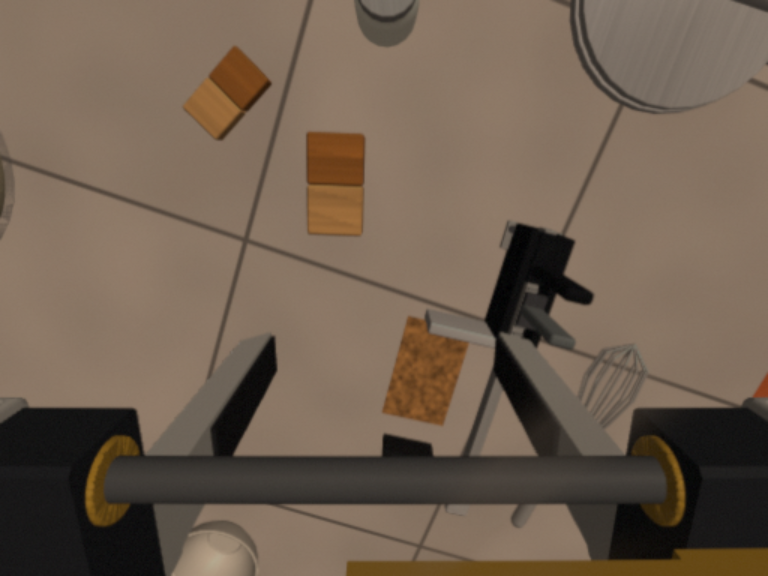

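The wrist view shows the trivet centred near (335,183) of the 1.5x picture, the mat near (427,370), the fixed jaw at (458,327), the pad at (407,447) and the handle and trigger tops at (575,290) and (560,335). I measure these from here, then again from a second place.

```bash
cat > mw.py <<'E'
from h import *
def blob(c,near):
    hsv=cv2.cvtColor(c['im'],cv2.COLOR_RGB2HSV)
    m=((hsv[...,1]>105)&(hsv[...,0]<25)&(hsv[...,2]>50)).astype(np.uint8)
    m=cv2.morphologyEx(m,cv2.MORPH_CLOSE,np.ones((3,3)))
    cs,_=cv2.findContours(m,cv2.RETR_EXTERNAL,cv2.CHAIN_APPROX_NONE)
    cs=[k for k in cs if cv2.contourArea(k)>300]
    return min(cs,key=lambda k:np.hypot(*(k.reshape(-1,2).mean(0)-near))).reshape(-1,2).astype(float)
def rect(c,k,z):
    r=cv2.minAreaRect((onplane(c,k,z)[:,:2]*1000).astype(np.float32)); b=cv2.boxPoints(r); e=[b[1]-b[0],b[2]-b[1]]; l=max(e,key=np.linalg.norm)
    return np.round(r[0],1),np.round(sorted(r[1]),1),round(float(np.degrees(np.arctan2(l[1],l[0])))%180-90,2),b
E
python3 - <<'E'
from mw import *
c=load('pics/w0')
for n,near,z in(('triv',(223,122),.024),('mat',(284,247),0)):
    k=blob(c,near); print(n,*rect(c,k,z)[:3]); P=bydepth(c,k.mean(0)[None]); print(P.round(4))
    print(k.mean(0),cv2.approxPolyDP(k.astype(np.int32).reshape(-1,1,2),4,True).reshape(-1,2).tolist())
print(onplane(c,[(273.5,211.5),(257,274)],0).round(4).tolist())
plan([.455,.09,.22],22,4)
E
```

```text
triv [434.2 132.3] [55.9 98.6] 18.07
[[0.4336 0.1341 0.0244]]
[223.06862745 121.68627451] [[205, 88], [205, 154], [240, 156], [242, 90]]
mat [596.5 -37.8] [ 76.1 126.2] 5.65
[[ 0.5948 -0.0391 -0.0016]]
[282.35643564 248.12376238] [[272, 211], [255, 274], [294, 283], [312, 229], [287, 223], [283, 213]]
[[0.5564, 0.0199, 0.0], [0.5694, -0.101, 0.0]]
twist/row -0.65 step mm 25.71053102819069
[[0.0032, -0.0111, 0.023], [0.0034, -0.0111, 0.023], [0.0035, -0.011, 0.023], [0.0036, -0.011, 0.023]]
```

```bash
python3 - <<'E'
from h import *
plan([.4342,.1323,.13],18.1,5)
E
```

```text
twist/row 0.26 step mm 39.56931977323948
[[0.012, -0.01, 0.0364], [0.0119, -0.01, 0.0364], [0.0119, -0.0101, 0.0364], [0.0118, -0.0102, 0.0364], [0.0118, -0.0102, 0.0364]]
```

Emit:
move_arm(
  slide=[
    [0.012,-0.01,0.036],
    [0.012,-0.01,0.036],
    [0.012,-0.01,0.036],
    [0.012,-0.01,0.036],
    [0.012,-0.01,0.036],
    [0,0,0],
    [0,0,0],
  ],
  twist=[0.3,0.3,0.3,0.3,0,0,0],
)

```text
time_s: 2.25
ee_pos: [0.435, 0.1338, 0.133]
orientation: [0.0, 0.585, 0.811, 0.0]
wrist_force: [1.3, -0.6, 1.3]
finger_gap: 0.999
gripper_force: 0.0
```

```bash
python3 - <<'E'
from mw import *
s=manip.observe(); print(s['time_s'],s['ee_pos'],yaw(s)[0])
save('wrist','pics/w1'); c=load('pics/w1'); c0=load('pics/w0')
k=blob(c,(256,190)); print(*rect(c,k,.024)[:3],k.min(0),k.max(0),bydepth(c,k.mean(0)[None]))
# two-view height of centre of top face
a=[]
for q,n in((c0,(223,122)),(c,(256,190))):
    b=cv2.boxPoints(cv2.minAreaRect(blob(q,n).astype(np.float32))); a.append(ray(q,[b.mean(0)]))
(o1,r1),(o2,r2)=a; t=np.linalg.lstsq(np.c_[r1[0],-r2[0]],o2-o1,rcond=None)[0]; print('tri',o1+t[0]*r1[0],o2+t[1]*r2[0])
plan([.4342,.1323,.014],18.1,4)
E
```

```text
2.25 [0.4349727  0.13384481 0.13298178] 18.33374287655946
[436.9 132. ] [ 55.4 101.1] 17.12 [227. 143.] [286. 244.] [[0.43578567 0.13482699 0.02517599]]
tri [0.43412315 0.13408052 0.03003916] [0.43609954 0.13594441 0.02972457]
twist/row 0.05 step mm 30.024014582261724
[[-0.0001, -0.0007, 0.03], [-0.0001, -0.0007, 0.03], [-0.0001, -0.0007, 0.03], [-0.0001, -0.0007, 0.03]]
```

Emit:
move_arm(
  slide=[
    [0,0,0.035],
    [0,0,0.035],
    [0,0,0.03],
    [0,0,0.015],
    [0,0,0.003],
    [0,0,0],
  ],
  twist=[0.3,0.3,0,0,0,0],
)

```text
time_s: 2.9
ee_pos: [0.4374, 0.133, 0.0156]
orientation: [0.001, 0.591, 0.807, 0.001]
wrist_force: [-0.5, -0.1, 0.4]
finger_gap: 0.997
gripper_force: 0.0
```

Emit:
move_arm(
  slide=[
    [0,0,0],
    [0,0,0],
    [0,0,0],
    [0,0,0],
    [0,0,0],
    [0,0,0],
  ],
  twist=[0,0,0,0,0,0],
  gripper=1,
  squeeze=10,
)

```text
time_s: 3.5
ee_pos: [0.4351, 0.1329, 0.0147]
orientation: [-0.0, 0.591, 0.807, -0.0]
wrist_force: [-0.5, 0.5, 2.5]
finger_gap: 0.589
gripper_force: 10.0
```

```bash
cat > mat.py <<'E'
from mw import *
C=np.array([.5965,-.0378]); A=np.radians(5.65); M=np.array([[np.cos(A),-np.sin(A)],[np.sin(A),np.cos(A)]])
w=lambda m:C+M@np.array(m); tomat=lambda p:(np.array(p)[...,:2]-C)@M
E
python3 - <<'E'
from mat import *
s=manip.observe(); y,R=yaw(s); print(s['ee_pos'],y)
save('wrist','pics/w2'); c=load('pics/w2'); im=c['im']; cv2.imwrite('pics/w2.png',im[:,:,::-1])
k=blob(c,(256,250)); r=rect(c,k,.024); print(*r[:3],k.min(0),k.max(0))
p=np.r_[r[0]/1000,.024]; print('in tool',R.T@(p-s['ee_pos']))
E
```

```text
[0.43510182 0.13288297 0.01467876] 17.583696063158346
[432.7 140. ] [54.7 87.4] 17.25 [207. 163.] [307. 304.]
in tool [ 0.00751039 -0.00014002 -0.00932099]
```

View pics/w2.png

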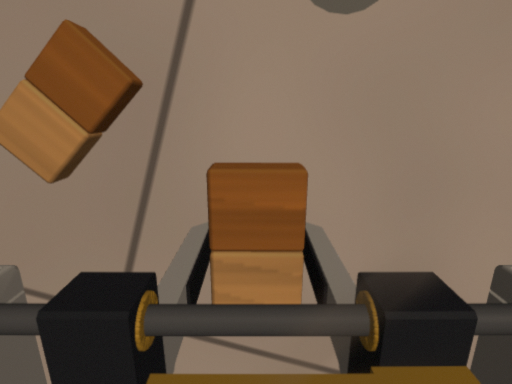

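The trivet is held squarely. Its glue line, which marks its middle, is at row 249 and its far end is at row 165.

```bash
python3 - <<'E'
from mat import *
s=manip.observe(); y,R=yaw(s); c=load('pics/w2')
for q in((256,249),(257,167)): print('in tool',(R.T@(onplane(c,[q],.024)[0]-s['ee_pos'])).round(4))
print('mat now',tomat(s['ee_pos']).round(4))
off=(R.T@(onplane(c,[(256,249)],.024)[0]-s['ee_pos']))[0]; print('off',off)
p1=w([-.13,.010-off]); p2=w([0,.010-off]); print(p1,p2)
plan([*p1,.0147],5.65,9)
plan([*p2,.0147],5.65,6,p0=[*p1,.0147],yaw0=5.65)
E
```

```text
in tool [ 0.0009 -0.0005 -0.0093]
in tool [ 0.049   0.0001 -0.0093]
mat now [-0.1438  0.1857]
off 0.0009167944577037705
[ 0.4662373 -0.0415596] [ 0.59560575 -0.02876092]
twist/row 1.33 step mm 19.68638685820982
[[-0.0195, -0.0026, -0.0], [-0.0196, -0.0021, -0.0], [-0.0196, -0.0017, -0.0], [-0.0196, -0.0012, -0.0], [-0.0197, -0.0007, -0.0], [-0.0197, -0.0003, -0.0], [-0.0197, 0.0002, -0.0], [-0.0197, 0.0006, -0.0], [-0.0197, 0.0011, -0.0]]
twist/row -0.0 step mm 21.666666666666664
[[0.0, 0.0217, 0.0], [0.0, 0.0217, 0.0], [0.0, 0.0217, 0.0], [0.0, 0.0217, 0.0], [0.0, 0.0217, 0.0], [0.0, 0.0217, 0.0]]
```

Emit:
move_arm(
  slide=[
    [-0.01,-0.0015,0],
    [-0.02,-0.002,0],
    [-0.02,-0.002,0],
    [-0.02,-0.001,0],
    [-0.02,-0.001,0],
    [-0.02,0,0],
    [-0.02,0,0],
    [-0.02,0.001,0],
    [-0.017,0.001,0],
    [-0.01,0.0005,0],
    [0,0,0],
    [0,0,0],
  ],
  twist=[1.0,1.5,1.5,1.5,1.5,1.5,1.5,1.5,0.5,0,0,0],
)

```text
time_s: 4.75
ee_pos: [0.4661, -0.0431, 0.0147]
orientation: [0.001, 0.672, 0.741, -0.0]
wrist_force: [-0.2, -3.3, 3.8]
finger_gap: 0.596
gripper_force: 10.0
```

```bash
python3 - <<'E'
from mat import *
s=manip.observe(); print(s['time_s'],s['ee_pos'],yaw(s)[0],s['wrist_force'],s['finger_gap'],tomat(s['ee_pos']))
p2=w([0,.009]);plan([*p2,.0147],5.65,6)
E
```

```text
4.75 [ 0.46612822 -0.04313445  0.01471577] 5.601883570522247 [-0.15347252 -3.28980128  3.79490741] 0.595993867198011 [-0.1302636   0.00752675]
twist/row -0.01 step mm 21.711989231479553
[[0.0003, 0.0217, 0.0], [0.0003, 0.0217, 0.0], [0.0003, 0.0217, 0.0], [0.0003, 0.0217, 0.0], [0.0003, 0.0217, 0.0], [0.0002, 0.0217, 0.0]]
```

Emit:
move_arm(
  slide=[
    [0.001,0.01,0],
    [0,0.02,0],
    [0,0.02,0],
    [0,0.02,0],
    [0,0.02,0],
    [0,0.02,0],
    [0,0.012,0],
    [0,0.008,0],
    [0,0,0],
    [0,0,0],
  ],
  twist=[0,0,0,0,0,0,0,0,0,0],
)

```text
time_s: 5.75
ee_pos: [0.5947, -0.0273, 0.0142]
orientation: [-0.0, 0.672, 0.741, 0.0]
wrist_force: [0.3, 1.7, 2.1]
finger_gap: 0.599
gripper_force: 10.0
```

```bash
python3 - <<'E'
from mat import *
s=manip.observe(); print(s['time_s'],s['ee_pos'],yaw(s)[0],s['wrist_force'],s['finger_gap'],tomat(s['ee_pos']))
save('wrist','pics/w3')
save('side','pics/d3')
a=cv2.imread('pics/w3.png');b=cv2.imread('pics/d3.png')[130:250,190:350]
cv2.imwrite('pics/z3.png',np.hstack([cv2.resize(a,(512,384))[:,100:420],cv2.resize(b,(480,360),interpolation=2)[:, :]if 0 else cv2.copyMakeBorder(cv2.resize(b,(480,360),interpolation=2),0,24,0,0,0)]))
E
```

```text
5.75 [ 0.59472656 -0.02725527  0.01423637] 5.6147557385632965 [0.28076728 1.67168603 2.0908519 ] 0.5985663910974006 [-0.00072669  0.0106681 ]
```

View pics/z3.png

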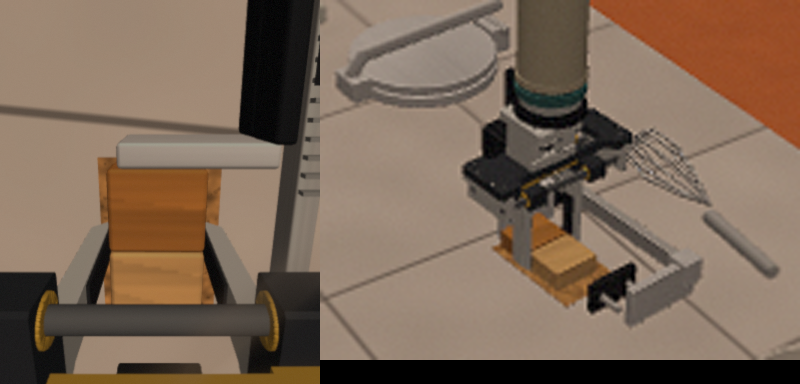

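The trivet lies in the bay, square, with even cork margins on both sides and just short of the fixed jaw; nothing was touched. I open part way, rise and turn for the trigger.

```bash
python3 - <<'E'
from mat import *
p=w([.068,.144]); print(p)
plan([*p,.20],95.65,12,p0=[.5947,-.0273,.215])
E
```

```text
[0.64999265 0.11219512]
twist/row -7.51 step mm 12.566812001924172
[[0.0111, 0.0057, 0.0012], [0.0103, 0.0071, 0.0012], [0.0093, 0.0084, 0.0012], [0.0081, 0.0095, 0.0012], [0.0068, 0.0105, 0.0012], [0.0053, 0.0113, 0.0012], [0.0038, 0.0119, 0.0012], [0.0022, 0.0123, 0.0012], [0.0006, 0.0125, 0.0012], [-0.001, 0.0125, 0.0012], [-0.0027, 0.0122, 0.0012], [-0.0042, 0.0118, 0.0012]]
```

Emit:
move_arm(
  slide=[
    [0,0,0],
    [0,0,0],
    [0,0,0],
    [0,0,0],
  ],
  twist=[0,0,0,0],
  gripper=-0.5,
)

```text
time_s: 6.25
ee_pos: [0.5947, -0.0284, 0.0143]
orientation: [-0.0, 0.672, 0.741, -0.0]
wrist_force: [0.1, 0.9, -0.4]
finger_gap: 0.751
gripper_force: 0.0
```

Emit:
move_arm(
  slide=[
    [0,0,-0.01],
    [0,0,-0.03],
    [0,0,-0.04],
    [0,0,-0.04],
    [0,0,-0.04],
    [0,0,-0.04],
  ],
  twist=[0,0,0,0,0,0],
)

```text
time_s: 6.85
ee_pos: [0.5945, -0.0283, 0.2171]
orientation: [0.0, 0.672, 0.741, 0.0]
wrist_force: [0.4, -0.7, 0.2]
finger_gap: 0.75
gripper_force: 0.0
```

Emit:
move_arm(
  slide=[
    [0.011,0.006,0],
    [0.01,0.007,0],
    [0.009,0.0085,0],
    [0.008,0.0095,0],
    [0.007,0.0105,0],
    [0.005,0.011,0],
    [0.004,0.012,0],
    [0.002,0.012,0],
    [0.0005,0.0125,0],
    [-0.001,0.0125,0],
    [-0.003,0.012,0],
    [-0.004,0.012,0],
  ],
  twist=[-7.5,-7.5,-7.5,-7.5,-7.5,-7.5,-7.5,-7.5,-7.5,-7.5,-7.5,-7.5],
)

```text
time_s: 8.05
ee_pos: [0.6507, 0.1104, 0.2153]
orientation: [0.0, -0.051, 0.999, -0.0]
wrist_force: [0.1, -0.4, -0.5]
finger_gap: 0.75
gripper_force: 0.0
```

Emit:
move_arm(
  slide=[
    [0,0,0],
    [0,0,0],
  ],
  twist=[0,0],
)

```text
time_s: 8.25
ee_pos: [0.6503, 0.1098, 0.2149]
orientation: [0.0, -0.048, 0.999, -0.0]
wrist_force: [-0.1, -0.7, 0.1]
finger_gap: 0.75
gripper_force: 0.0
```

```bash
python3 - <<'E'
from mat import *
s=manip.observe(); print(s['time_s'],s['ee_pos'],yaw(s)[0],tomat(s['ee_pos']))
save('wrist','pics/w4'); save('side','pics/d4'); save('scene','pics/s4')
a=cv2.imread('pics/w4.png'); b=cv2.imread('pics/d4.png')[140:250,190:350]; s=cv2.imread('pics/s4.png')[180:275,190:330]
R=np.vstack([cv2.resize(b,(288,198),interpolation=2),cv2.resize(s,(288,186),interpolation=2)])
cv2.imwrite('pics/z4.png',np.hstack([a,R]))
E
```

```text
8.25 [0.65034476 0.10979069 0.21486188] 95.44928166942815 [0.06811368 0.14157259]
```

View pics/z4.png

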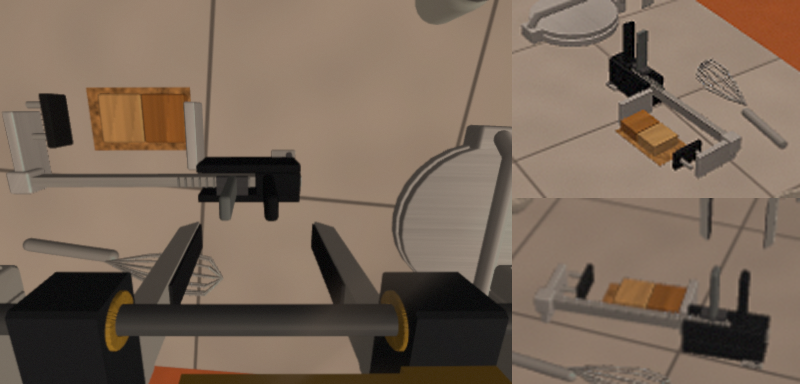

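The wrist view shows the trivet squarely on the cork at (140,119), next to the fixed jaw at (193,135). The pad is at (56,120), and the trigger and handle tops are at about (226,213) and (271,213). Nothing else has moved.

```bash
cat > clamp.py <<'E'
from mat import *
def pts(c,box):
    x0,y0,x1,y1=box; v,u=np.mgrid[y0:y1,x0:x1].reshape(2,-1); d=c['d'][v,u]; k=d>0; P=bydepth(c,np.c_[u,v][k]); return np.c_[tomat(P),P[:,2]]
E
python3 - <<'E'
from clamp import *
for fn,box in(('pics/w4',(210,165,300,230)),('pics/s4',(270,200,325,250)),('pics/d4',(235,140,290,205))):
    c=load(fn); P=pts(c,box)
    for lo,hi in((.085,.135),(.14,.155)):
        Q=P[(P[:,2]>lo)&(P[:,2]<hi)&(abs(P[:,0]-.068)<.03)]
        if len(Q)<5: continue
        ys=np.sort(Q[:,1]); g=np.argmax(np.diff(ys)); print(fn,lo,len(Q),'y',ys[0].round(4),ys[g].round(4),ys[g+1].round(4),ys[-1].round(4),'x',np.percentile(Q[:,0],[2,50,98]).round(4))
c=load('pics/w4'); k=blob(c,(140,119)); 
hsv=cv2.cvtColor(c['im'],cv2.COLOR_RGB2HSV)
P=pts(c,(80,80,195,155)); Q=P[abs(P[:,2]-.024)<.004]; Q=Q[Q[:,0]<.035]; print('triv top',cv2.minAreaRect((Q[:,:2]*1000).astype(np.float32)),len(Q))
P=pts(c,(5,85,80,195)); Q=P[(P[:,2]>.045)&(P[:,2]<.06)&(P[:,0]>-.02)]; print('jaw',np.percentile(Q,[3,50,97],axis=0).round(4).tolist())
Q=P[(P[:,2]>.036)&(P[:,2]<.046)&(P[:,0]<.045)&(P[:,1]>-.12)]; print('pad',np.percentile(Q,[3,50,97],axis=0).round(4).tolist())
P=pts(c,(180,95,205,170)); Q=P[(P[:,2]>.044)&(P[:,2]<.054)]; print('fixed',np.percentile(Q,[3,50,97],axis=0).round(4).tolist())
E
```

```text
pics/w4 0.085 383 y 0.1111 0.1202 0.1481 0.1599 x [0.057  0.0584 0.0759]
pics/w4 0.14 696 y 0.11 0.1201 0.148 0.1598 x [0.0575 0.0678 0.0788]
pics/s4 0.085 139 y 0.1115 0.1214 0.1489 0.1615 x [0.0623 0.079  0.0831]
pics/s4 0.14 64 y 0.111 0.1215 0.1498 0.1615 x [0.0581 0.0749 0.0826]
pics/d4 0.085 144 y 0.1058 0.1197 0.1453 0.1571 x [0.0541 0.0625 0.0763]
pics/d4 0.14 45 y 0.1082 0.1208 0.1473 0.1594 x [0.0557 0.0639 0.0753]
triv top ((-0.9511566162109375, 8.18978500366211), (100.31654357910156, 54.82871627807617), 89.59823608398438) 4094
jaw [[-0.0054, -0.1374, 0.046], [0.0621, -0.1233, 0.0494], [0.078, -0.0668, 0.055]]
pad [[-0.0282, -0.0959, 0.0364], [-0.0006, -0.0898, 0.0407], [0.028, -0.0865, 0.0424]]
fixed [[-0.0165, 0.0639, 0.0463], [0.016, 0.0699, 0.0492], [0.0516, 0.0753, 0.0508]]
```

Emit:
move_arm(
  slide=[
    [0,0,0.02],
    [0,0,0.03],
    [0,0,0.03],
    [0,0,0.02],
    [0,0,0.008],
    [0,0,0],
  ],
  twist=[0,0,0,0,0,0],
  gripper=-0.7,
)

```text
time_s: 9.0
ee_pos: [0.6499, 0.1095, 0.1055]
orientation: [-0.001, -0.048, 0.999, -0.0]
wrist_force: [0.5, 0.1, -0.1]
finger_gap: 0.85
gripper_force: 0.0
```

Emit:
move_arm(
  slide=[
    [0,0,0],
    [0,0,0],
    [0,0,0],
    [0,0,0],
    [0,0,0],
    [0,0,0],
    [0,0,0],
    [0,0,0],
  ],
  twist=[0,0,0,0,0,0,0,0],
  gripper=1,
  squeeze=25,
)

```text
time_s: 9.8
ee_pos: [0.6515, 0.1104, 0.1078]
orientation: [0.001, -0.049, 0.999, 0.0]
wrist_force: [0.6, 1.2, 5.8]
finger_gap: 0.378
gripper_force: 25.0
```

```bash
cat >> clamp.py <<'E'
def report(fn):
    s=manip.observe(); print(round(s['time_s'],2),s['ee_pos'].round(4),tomat(s['ee_pos']).round(4),'yaw',round(yaw(s)[0],2),'F',s['wrist_force'].round(1),'gap',round(s['finger_gap']*94,1),s['gripper_force'])
    save('wrist',fn+'w'); save('side',fn+'d')
    c=load(fn+'d'); P=pts(c,(225,165,330,250))
    Q=P[(P[:,2]>.02)&(P[:,2]<.053)&(P[:,0]>.0)&(P[:,0]<.055)&(P[:,1]<-.03)]; Q=Q[Q[:,1]>-.16]
    h,e=np.histogram(Q[:,1],np.arange(-.16,-.028,.004)); print('ycount',[(round(float(b),3),int(a)) for a,b in zip(h,e) if a>2])
E
python3 - <<'E'
from clamp import *
report('pics/p1')
E
```

```text
9.8 [0.6515 0.1104 0.1078] [0.0693 0.142 ] yaw 95.6 F [0.6 1.2 5.8] gap 35.5 25.014632642269135
ycount [(-0.128, 4), (-0.124, 50), (-0.12, 53), (-0.116, 13), (-0.112, 9), (-0.088, 7), (-0.084, 33), (-0.08, 10), (-0.076, 3), (-0.044, 7), (-0.04, 6), (-0.036, 4)]
```

Emit:
move_arm(
  slide=[
    [0,0,0],
    [0,0,0],
    [0,0,0],
    [0,0,0],
    [0,0,0],
    [0,0,0],
  ],
  twist=[0,0,0,0,0,0],
  gripper=-0.5,
)

```text
time_s: 10.5
ee_pos: [0.6503, 0.1102, 0.1061]
orientation: [-0.0, -0.049, 0.999, 0.0]
wrist_force: [0.6, 0.4, -0.0]
finger_gap: 0.751
gripper_force: 0.0
```

Emit:
move_arm(
  slide=[
    [0,0,0],
    [0,0,0],
    [0,0,0],
    [0,0,0],
    [0,0,0],
    [0,0,0],
    [0,0,0],
  ],
  twist=[0,0,0,0,0,0,0],
  gripper=1,
)

```text
time_s: 11.2
ee_pos: [0.6504, 0.1103, 0.1062]
orientation: [-0.0, -0.049, 0.999, 0.0]
wrist_force: [0.3, 1.1, -2.1]
finger_gap: 0.38
gripper_force: 25.0
```

```bash
python3 - <<'E'
from clamp import *
report('pics/p2')
E
```

```text
11.2 [0.6504 0.1103 0.1062] [0.0682 0.1421] yaw 95.6 F [ 0.3  1.1 -2.1] gap 35.7 25.015602707862854
ycount [(-0.12, 7), (-0.116, 49), (-0.112, 56), (-0.108, 10), (-0.104, 10), (-0.08, 7), (-0.076, 27), (-0.072, 15), (-0.068, 6), (-0.044, 4), (-0.04, 9), (-0.036, 3)]
```

Emit:
move_arm(
  slide=[
    [0,0,0],
    [0,0,0],
    [0,0,0],
    [0,0,0],
    [0,0,0],
    [0,0,0],
  ],
  twist=[0,0,0,0,0,0],
  gripper=-0.5,
)

```text
time_s: 11.9
ee_pos: [0.6507, 0.1102, 0.1066]
orientation: [0.0, -0.049, 0.999, 0.0]
wrist_force: [0.3, -0.4, -0.1]
finger_gap: 0.743
gripper_force: 0.0
```

Emit:
move_arm(
  slide=[
    [0,0,0],
    [0,0,0],
    [0,0,0],
    [0,0,0],
    [0,0,0],
    [0,0,0],
    [0,0,0],
  ],
  twist=[0,0,0,0,0,0,0],
  gripper=1,
)

```text
time_s: 12.6
ee_pos: [0.6506, 0.1103, 0.1064]
orientation: [0.0, -0.049, 0.999, 0.0]
wrist_force: [0.5, 0.5, -1.1]
finger_gap: 0.379
gripper_force: 25.0
```

Emit:
move_arm(
  slide=[
    [0,0,0],
    [0,0,0],
    [0,0,0],
    [0,0,0],
    [0,0,0],
    [0,0,0],
  ],
  twist=[0,0,0,0,0,0],
  gripper=-0.5,
)

```text
time_s: 13.2
ee_pos: [0.6505, 0.1102, 0.1065]
orientation: [-0.0, -0.049, 0.999, 0.0]
wrist_force: [-0.4, 0.5, 1.0]
finger_gap: 0.753
gripper_force: 0.0
```

Emit:
move_arm(
  slide=[
    [0,0,0],
    [0,0,0],
    [0,0,0],
    [0,0,0],
    [0,0,0],
    [0,0,0],
    [0,0,0],
  ],
  twist=[0,0,0,0,0,0,0],
  gripper=1,
)

```text
time_s: 13.9
ee_pos: [0.6505, 0.1103, 0.1064]
orientation: [-0.0, -0.049, 0.999, 0.0]
wrist_force: [-0.4, 0.6, -0.7]
finger_gap: 0.378
gripper_force: 25.0
```

```bash
python3 - <<'E'
from clamp import *
report('pics/p4')
a=cv2.imread('pics/p4w.png'); b=cv2.imread('pics/p4d.png')[140:250,190:350]
cv2.imwrite('pics/z5.png',np.vstack([cv2.resize(a[:,:320],(640,384))if 0 else a,cv2.resize(b,(512,200),interpolation=2)]))
E
```

```text
13.9 [0.6505 0.1103 0.1064] [0.0683 0.1421] yaw 95.6 F [-0.4  0.6 -0.7] gap 35.5 25.015174448490143
ycount [(-0.104, 3), (-0.1, 50), (-0.096, 56), (-0.092, 18), (-0.088, 8), (-0.064, 8), (-0.06, 25), (-0.056, 13), (-0.052, 6)]
```

View pics/z5.png

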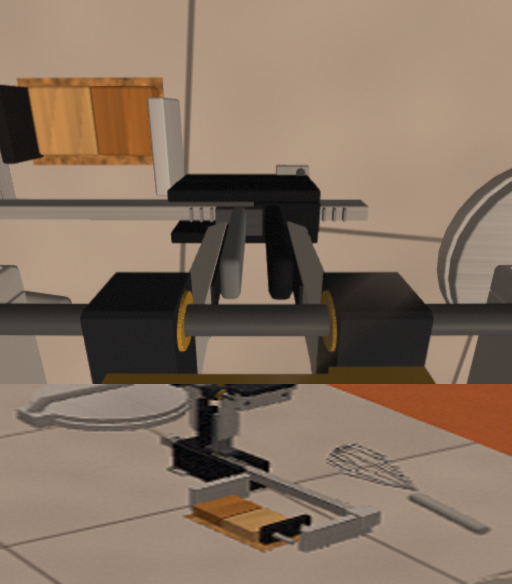

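The strokes work. The wrist view shows the pad still a little short of the trivet's edge at x≈30 px, and the jaws square. I work out how many strokes are left.

```bash
cat >> clamp.py <<'E'
def jaw(fn):
    c=load(fn); P=pts(c,(225,165,345,260)); Q=P[(P[:,2]>.02)&(P[:,2]<.053)&(P[:,0]>0)&(P[:,0]<.055)&(P[:,1]>-.16)]
    ys=Q[:,1]; pk=-.15+.002*np.argmax([((ys>a)&(ys<a+.012)).sum() for a in np.arange(-.15,-.05,.002)])
    J=ys[(ys>pk-.002)&(ys<pk+.014)]; F=ys[(ys>pk+.025)&(ys<pk+.055)&(ys<-.036)] ; return np.median(J).round(4),len(J),(np.median(F).round(4),np.percentile(F,90).round(4),len(F)) if len(F) else 0
def wr(fn,box=(0,80,200,165)):
    c=load(fn); P=pts(c,box)
    T=P[(abs(P[:,2]-.024)<.003)&(abs(P[:,0])<.02)&(P[:,1]<.062)]; D=P[(P[:,2]>.037)&(P[:,2]<.047)&(abs(P[:,0])<.02)&(P[:,1]<0)]; J=P[(P[:,2]>.044)&(P[:,2]<.054)&(P[:,1]>0)&(abs(P[:,0])<.03)]
    f=lambda Q:np.percentile(Q[:,1],[2,98]).round(4) if len(Q)>5 else None
    return 'triv',f(T),'pad',f(D),'fixed',f(J)
E
python3 - <<'E'
from clamp import *
for f in('pics/d4','pics/p1d','pics/p2d','pics/p4d'): print(f,jaw(f))
for f in('pics/w4','pics/p1w','pics/p2w','pics/p4w'): print(f,*wr(f))
E
```

```text
pics/d4 (np.float64(-0.1336), 135, (np.float64(-0.0951), np.float64(-0.0901), 53))
pics/p1d (np.float64(-0.1193), 127, (np.float64(-0.0809), np.float64(-0.0773), 55))
pics/p2d (np.float64(-0.1115), 125, (np.float64(-0.0735), np.float64(-0.0679), 55))
pics/p4d (np.float64(-0.0954), 127, (np.float64(-0.0572), np.float64(-0.0513), 53))
pics/w4 triv [-0.1221  0.0555] pad [-0.124  -0.0864] fixed [0.0638 0.0753]
pics/p1w triv [-0.0388  0.0531] pad None fixed [0.0641 0.0755]
pics/p2w triv [-0.0649  0.0529] pad None fixed [0.064  0.0755]
pics/p4w triv [-0.0486  0.0529] pad [-0.0563 -0.0478] fixed [0.0641 0.0755]
```

Emit:
move_arm(
  slide=[
    [0,0,0],
    [0,0,0],
    [0,0,0],
    [0,0,0],
    [0,0,0],
    [0,0,0],
  ],
  twist=[0,0,0,0,0,0],
  gripper=-0.5,
)

```text
time_s: 14.6
ee_pos: [0.6506, 0.1102, 0.1066]
orientation: [0.0, -0.049, 0.999, 0.0]
wrist_force: [-0.8, 0.6, 0.1]
finger_gap: 0.749
gripper_force: 0.0
```

Emit:
move_arm(
  slide=[
    [0,0,0],
    [0,0,0],
    [0,0,0],
    [0,0,0],
    [0,0,0],
    [0,0,0],
    [0,0,0],
  ],
  twist=[0,0,0,0,0,0,0],
  gripper=1,
)

```text
time_s: 15.3
ee_pos: [0.6505, 0.1103, 0.1064]
orientation: [0.0, -0.049, 0.999, 0.0]
wrist_force: [1.1, -0.4, -0.6]
finger_gap: 0.377
gripper_force: 25.0
```

Emit:
move_arm(
  slide=[
    [0,0,0],
    [0,0,0],
    [0,0,0],
    [0,0,0],
    [0,0,0],
    [0,0,0],
  ],
  twist=[0,0,0,0,0,0],
  gripper=-0.5,
)

```text
time_s: 15.9
ee_pos: [0.6505, 0.1102, 0.1065]
orientation: [0.0, -0.049, 0.999, 0.0]
wrist_force: [0.1, 0.1, 0.2]
finger_gap: 0.749
gripper_force: 0.0
```

Emit:
move_arm(
  slide=[
    [0,0,0],
    [0,0,0],
    [0,0,0],
    [0,0,0],
    [0,0,0],
    [0,0,0],
    [0,0,0],
    [0,0,0],
  ],
  twist=[0,0,0,0,0,0,0,0],
  gripper=1,
)

```text
time_s: 16.7
ee_pos: [0.6505, 0.1103, 0.1063]
orientation: [-0.0, -0.049, 0.999, 0.0]
wrist_force: [-0.2, -0.4, -1.4]
finger_gap: 0.381
gripper_force: 25.0
```

```bash
python3 - <<'E'
from clamp import *
report('pics/p6'); print(jaw('pics/p6d'),*wr('pics/p6w'))
a=cv2.imread('pics/p6w.png')[60:260,:340]; b=cv2.imread('pics/p6d.png')[165:240,210:330]
cv2.imwrite('pics/z6.png',np.vstack([cv2.resize(a,(510,300)),cv2.resize(b,(510,300),interpolation=2)]))
E
```

```text
16.7 [0.6505 0.1103 0.1063] [0.0683 0.1421] yaw 95.6 F [-0.2 -0.4 -1.4] gap 35.8 25.01750349998474
ycount [(-0.084, 50), (-0.08, 55), (-0.076, 14), (-0.072, 9), (-0.052, 3), (-0.048, 25), (-0.044, 13), (-0.04, 8)]
(np.float64(-0.0795), 126, (np.float64(-0.0446), np.float64(-0.0385), 49)) triv [-0.0611  0.0529] pad [-0.0459 -0.0358] fixed [0.0641 0.0756]
```

View pics/z6.png

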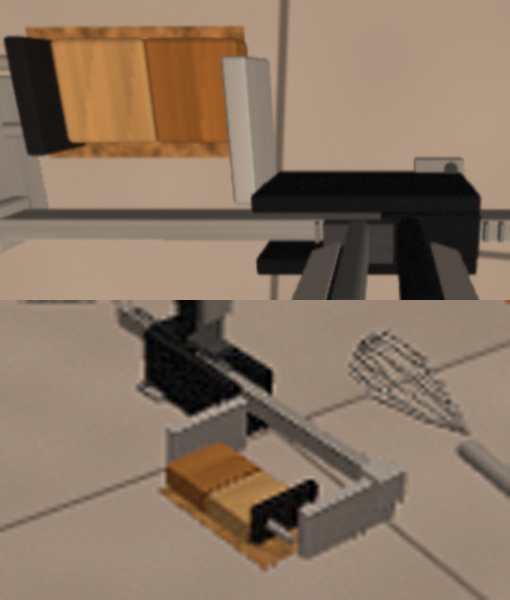

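The trivet now stands flush between the fixed jaw and the pad, and the pad is pressed in about 3.5 mm. One more stroke brings it to about 11.5 mm, and I hold that squeeze.

Emit:
move_arm(
  slide=[
    [0,0,0],
    [0,0,0],
    [0,0,0],
    [0,0,0],
    [0,0,0],
    [0,0,0],
  ],
  twist=[0,0,0,0,0,0],
  gripper=-0.5,
)

```text
time_s: 17.4
ee_pos: [0.6506, 0.1102, 0.1066]
orientation: [0.0, -0.049, 0.999, 0.0]
wrist_force: [0.7, 0.9, 0.0]
finger_gap: 0.751
gripper_force: 0.0
```

Emit:
move_arm(
  slide=[
    [0,0,0],
    [0,0,0],
    [0,0,0],
    [0,0,0],
    [0,0,0],
    [0,0,0],
    [0,0,0],
    [0,0,0],
    [0,0,0],
    [0,0,0],
  ],
  twist=[0,0,0,0,0,0,0,0,0,0],
  gripper=1,
  squeeze=28,
)

```text
time_s: 18.4
ee_pos: [0.6505, 0.1103, 0.1064]
orientation: [0.0, -0.049, 0.999, 0.0]
wrist_force: [0.1, 1.7, -2.2]
finger_gap: 0.381
gripper_force: 28.0
```

```bash
python3 - <<'E'
from clamp import *
report('pics/p7'); print(jaw('pics/p7d'),*wr('pics/p7w'))
a=cv2.imread('pics/p7w.png')[60:260,:340]; b=cv2.imread('pics/p7d.png')[165:240,210:330]
cv2.imwrite('pics/z7.png',np.vstack([cv2.resize(a,(510,300)),cv2.resize(b,(510,300),interpolation=2)]))
E
```

```text
18.4 [0.6505 0.1103 0.1064] [0.0684 0.142 ] yaw 95.59 F [ 0.1  1.7 -2.2] gap 35.8 28.031005561351776
ycount [(-0.076, 53), (-0.072, 52), (-0.068, 11), (-0.064, 9), (-0.052, 3), (-0.048, 15), (-0.044, 9), (-0.04, 7)]
(np.float64(-0.0718), 122, (np.float64(-0.0441), np.float64(-0.0377), 34)) triv [-0.0611  0.0529] pad [-0.0456 -0.0356] fixed [0.0641 0.0755]
```

View pics/z7.png

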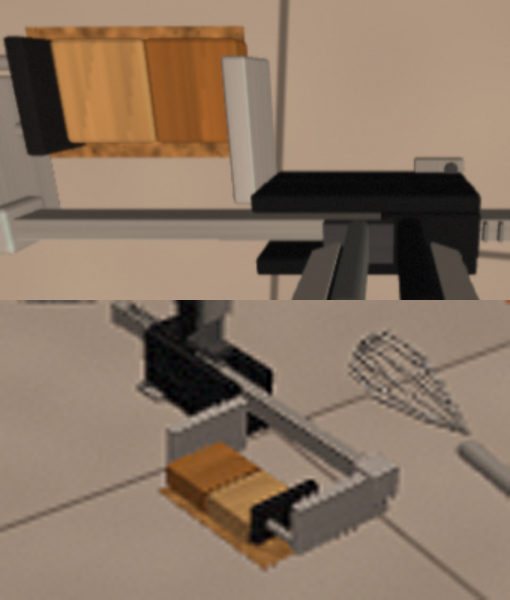

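The jaw came on 7.7 mm while the pad and trivet stayed put. The pad is now pressed in about 11 mm, the trivet is square against the fixed jaw, and the trigger is held fully squeezed at 35.8 mm over its outer faces.

```bash
python3 -c "
from workcell import manip
print(manip.job_done())"
```

```text
the job is handed in; nothing more can be done
None
```

I handed the job in at about 18.5 s of the 61 s allowed: the trivet is square on the cork mat and flush against the fixed jaw, the pad is pressed in about 11 mm (4 to 17 mm is the safe range), the trigger is still held squeezed, and no other object was touched.

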